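# Tug-check and turn over the cup carrier

## Task

In the guest pantry the washed cups sit mouth up in the blue carrier of a turn-over drying stand. Tug the blue carrier's handle straight out, level, until the latch stops it, to make sure that it is locked in; then swing the handle up over the top to the far side of its axle, so that the carrier lies fully upside down with the cups mouth down, and let go. Do not turn the empty orange carrier in the other stand.

Things in the scene. Friction and masses are not known exactly. Their poses are not given: they have to be found in the camera images.
- blue_handle (a point): Centre of the level grip bar (steel rod, 10 mm thick, 90 mm long, 100 mm above the counter) of the U-shaped handle of the blue carrier, a tray with four white cups. Axes turn with the carrier: x along the bar, y level from bar to axle, z carrier's up. Axle: parallel to the bar, 105 mm along +y. Tray edge: 55 mm along +y; cup tops 30 mm above the bar. Starts right (-y) of the axle; yaw within 0.25.
- blue_turn (a joint): Turn of the blue carrier about its axle (rad): 0 mouth up, 1.57 handle at the top (bar 205 mm high), 3.14 (stop) upside down, handle left of the axle, bar 100 mm high again. Friction of 0.12 N m keeps it where left; 2 to 4 N at the bar turn it. Its stand: base 190 x 250 mm, two uprights 118 mm high, 82 mm either side of the middle along x.
- blue_play (a joint): How far the blue carrier, with its handle, is pulled out of its cradle (m), level, away from the axle (its -y): 0 home; its closed yellow latch stops it at 0.008. A spring of 300 N/m draws it home.
- orange_turn (a joint): Turn of the orange carrier about its axle (rad), 0 mouth up: the bystander, to stay so. Same stand and handle, tray orange and empty, yellow latch standing open. Either stand may be the left one; centres 340 to 460 mm apart in y.

How it is judged (in metres and radians):
On the way, in this order (a step that is already met when the one before it is completed fails the run):
1. the blue carrier, still mouth up within 0.15 rad, is tugged out against its latch (5 mm or more of the 8 mm play) (value of joint blue_play above 0.005 m and value of joint blue_turn below 0.15 rad), for 0.1 s.
2. the blue carrier is turned upside down (value of joint blue_turn above 2.92 rad), for 0.2 s.
At the end, for the whole second after the job is handed in: The blue carrier rests upside down, within 0.22 rad (12 degrees) of fully over, home in its cradle within 4 mm, at rest; the orange carrier is still mouth up within 0.2 rad (value of joint blue_turn above 2.92 rad and velocity of joint blue_turn between -0.1 and 0.1 rad/s and value of joint blue_play below 0.004 m and value of joint orange_turn below 0.2 rad); the robot touches nothing.
It fails at once if the orange carrier is turned by more than 0.2 rad (value of joint orange_turn above 0.2 rad).
It also fails if it takes over 42 s, if anything falls off the work surface, if the arm or the gripper's body presses on something with over 40 N, if the wrist force passes 120 N, or if a joint passes its speed limit or range.

## Robot

A 7-joint arm with a two-finger parallel gripper is mounted at the origin on the work surface. World frame = base frame: x ahead of the robot, y to its left, z up, the work surface at z = 0. Lengths are in mm, angles in rad, forces in N, time in s.
With the tool pointing down it reaches from about 400 to 875 mm from the base axis. Payload 4.4 kg.
Tool frame: the origin (TCP) lies on the mounting face of the last link; the fingertips stand 173 mm ahead of it and the grasp point (between the pads) lies 155 mm ahead of it; z points along the fingers, y is the line along which they close (so a half turn about z gives the same grasp; the last joint's range is limited). The gripper opens to 85 mm and grips with 20 to 120 N. Pads are 22 mm wide; open, the fingers measure 114 mm over their backs; the gripper's body (76 mm by 85 mm) begins 54 mm behind the grasp point. The pads swing forward as they close: fully open they stand 13 mm farther back than shut.
Start: joints at [-0.066, 0.628, 0.038, 1.517, -0.027, 0.996, -0.02], TCP at [650.012, 0.021, 404.713] pointing down, gripper open.
Joint ranges: [-3.06, 3.06], [-0.37, 2.12], [-1.25, 1.32], [0.18, 2.47], [-1.1, 4.24], [0.23, 1.98], [-2.94, 2.94]. Speed limits (rad/s): [2.57, 2.57, 3.14, 3.14, 3.14, 3.14, 3.14].

## Interface

Orientations are given as [roll, pitch, yaw] about the fixed x, y, z axes, in that order (R = Rz(yaw) Ry(pitch) Rx(roll)).
In Python, from cell import * gives the robot as it stands. The module is installed in compiled form; this text tells all that it offers.
- The arm moves only by the tool jog_arm, never from a script. Its argument "steps" is a list of rows, each a list of 7 numbers: the opening, from -1 (shut) to 1 (fully open), so that 0 is half open, then the shift along the tool's x, y, z as a fraction of full scale, then the turn, a rotation vector about the tool's x, y, z as a fraction of full scale. A call has 1 to 10 rows; each row shifts and turns the commanded pose from where the row before left it, along the tool's axes as they then stand; what a row does not reach is not made up. Full scale, the value 1, is 500 mm for a shift and 2 rad for a turn. A row lasts 1/8 s, in which the tool goes at most 62.5 mm and 10.7 degrees, less where a joint would pass 70% of its speed; a pose out of reach is approached as far as the arm can. A call with a number of a shift or a turn outside -1 to 1 is refused whole. A call with a gripper value outside its range is refused whole. The fingers move at their own pace and stop on an object; the grip force is fixed at half the most. Time passes only in rows, so rows that do not move let the fingers close. It gives the time, the measured TCP pose, the force, the opening and the grip force at its end, in the units of the state.
- read_state(): the state, without advancing time (a new reading comes with each control period).
- get_image(name): name is "scene" or "side" or "wrist"; returns a dict with "pixels" (384x512x3 uint8, red, green, blue), "depth" (384x512 float32, mm along the optical axis (not along the pixel's ray), 0 where there is no reading), "vertical_fov" (degrees; the focal length in pixels is half the picture's height over the tangent of half this angle, whatever the lens; pixels are square), "cx", "cy" (the principal point, pixels), "k1" (the pictures are not rectified: a ray, as slopes to the right and down, at radius r is drawn at 1 + k1 r^2 times it, then the intrinsics apply), "R" (3x3) and "t" (3): a world point X has camera coordinates R X + t. Camera axes: x right, y down, z forward; pixel columns grow to the right and rows downward; lengths in mm; the calibration is good to about 2 mm. A picture is of the moment at which its call begins.
- finish_job(): hands the job in; it is judged then, once.
The state is a dict: "clock": time; "qpos": joint angles; "qd": joint speeds; "tau": joint torques, N m; "eef_pos": TCP position; "tool_rot": TCP orientation; "force": force on the tool from outside, world axes, zero at the start; "torque": the same for the moment, N m; "width": finger opening in mm; "gripper_force": force on a finger pad.
Only numpy, scipy, OpenCV 4.12 (cv2) and the standard library are available. Lean on these libraries where they do the work, as an engineer would, in place of code of your own. Each camera call takes 0.05 s, during which the arm holds its last target. There are 200 camera calls.

## Working session

There is one attempt and no reset: what is moved stays moved. The work goes in short steps, Python scripts to look and compute and a tool call to move; the robot and the scene stay as the last step left them, time stands still between calls to the robot, and variables do not carry over. Pictures are saved under pics/ and viewed, at most 10 in all, crops included, and the job is handed in when it is done.

Besides the shell and the picture viewer there is one more tool, called after ">>>" in YAML: its name, and indented under it one key for each argument. jog_arm: Moves the arm, as the interface text tells. Shift numbers are shares of 500 mm and turn numbers shares of 2 rad, none past 1 either way. Its arguments: {"type":"object","properties":{"steps":{"type":"array"}},"required":["steps"]}

```bash
mkdir -p pics; cat > h.py <<'E'
from cell import *
import numpy as np, cv2
def cam(n):
    d=get_image(n); f=192/np.tan(np.radians(d["vertical_fov"]/2)); d["f"]=f
    d["K"]=np.array([[f,0,d["cx"]],[0,f,d["cy"]],[0,0,1]]); return d
def pts(d,uv):
    """world points from depth at pixels uv (N,2) ints"""
    uv=np.asarray(uv); z=d["depth"][uv[:,1],uv[:,0]]
    n=cv2.undistortPoints(uv.astype(float).reshape(-1,1,2),d["K"],np.array([d["k1"],0,0,0,0.])).reshape(-1,2)
    P=np.c_[n,np.ones(len(n))]*z[:,None]
    return ((P-d["t"])@np.array(d["R"]))[z>0], uv[z>0]
def allpts(d):
    v,u=np.mgrid[0:384,0:512]; uv=np.c_[u.ravel(),v.ravel()]
    return pts(d,uv)
def save(d,n): cv2.imwrite("pics/"+n,d["pixels"][:,:,::-1])
E
python3 - <<'E'
from h import *
s=read_state(); print({k:np.round(v,3) for k,v in s.items()})
ims=[cam(n) for n in("scene","side","wrist")]
for n,d in zip(("scene","side","wrist"),ims):
    print(n,d["k1"],d["vertical_fov"],(d["depth"]>0).mean(),-np.array(d["R"]).T@d["t"])
    P,uv=allpts(d); c=d["pixels"][uv[:,1],uv[:,0]].astype(int)
    hsv=cv2.cvtColor(d["pixels"],cv2.COLOR_RGB2HSV)[uv[:,1],uv[:,0]].astype(int)
    for nm,lo,hi in(("blue",95,130),("orange",5,18),("yellow",22,35)):
        m=(hsv[:,0]>=lo)&(hsv[:,0]<=hi)&(hsv[:,1]>120)&(hsv[:,2]>60)&(P[:,2]>20)
        if m.sum()>5: print(nm,m.sum(),np.round(np.percentile(P[m],[2,50,98],axis=0)).tolist(),np.median(uv[m],axis=0))
big=np.vstack([np.hstack([ims[0]["pixels"][:,:,::-1],ims[1]["pixels"][:,:,::-1]])])
cv2.imwrite("pics/a.png",cv2.resize(big,(800,300)))
save(ims[2],"w.png")
E
```

```text
{'clock': np.float64(0.0), 'qpos': array([-0.066,  0.629,  0.038,  1.518, -0.027,  0.996, -0.02 ]), 'qd': array([ 0.002,  0.   , -0.001,  0.   ,  0.001, -0.   , -0.001]), 'tau': array([-1.0000e-03, -5.6341e+01,  1.2260e+00, -1.9345e+01,  1.1000e-02,
        1.1000e-02, -0.0000e+00]), 'eef_pos': array([6.49698e+02, 3.70000e-02, 4.03798e+02]), 'tool_rot': array([-3.14 ,  0.   ,  1.571]), 'force': array([-0.937,  0.286, -0.082]), 'torque': array([0.039, 0.006, 0.045]), 'gripper_force': np.float64(0.0), 'width': np.float64(85.02)}
scene -0.003254425660128211 42.16872001212031 0.9961344401041666 [1438.35923638  175.01756276  832.17188103]
blue 459 [[397.0, -241.0, 106.0], [625.0, -185.0, 110.0], [660.0, 490.0, 181.0]] [195. 208.]
orange 1434 [[491.0, -253.0, 58.0], [578.0, 199.0, 109.0], [870.0, 259.0, 113.0]] [370. 225.]
yellow 77 [[592.0, -258.0, 111.0], [624.0, 177.0, 120.0], [656.0, 185.0, 134.0]] [358. 231.]
side -0.10266690184674987 50.20833149682343 0.995941162109375 [ 341.20698768 -590.52491095  789.63516383]
blue 1160 [[397.0, -278.0, 101.0], [565.0, -235.0, 109.0], [656.0, 492.0, 180.0]] [295. 269.]
orange 1256 [[490.0, -260.0, 56.0], [566.0, 176.0, 109.0], [843.0, 255.0, 113.0]] [215. 142.]
yellow 102 [[620.0, -262.0, 109.0], [658.0, -253.0, 117.0], [672.0, 183.0, 132.0]] [337.5 258. ]
wrist -0.005197265222733298 68.7569390481112 0.9943339029947916 [649.23225141  65.43086985 372.70722521]
blue 12 [[823.0, -39.0, 41.0], [893.0, 25.0, 66.0], [904.0, 40.0, 83.0]] [471.5 155.5]
orange 573 [[492.0, -10.0, 99.0], [528.0, 159.0, 105.0], [692.0, 162.0, 312.0]] [106.   2.]
```

View pics/a.png

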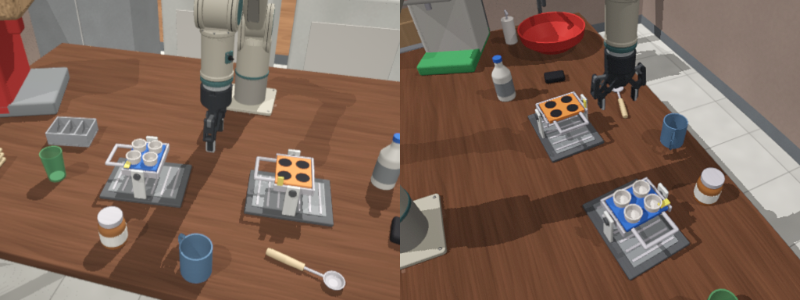

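View pics/w.png

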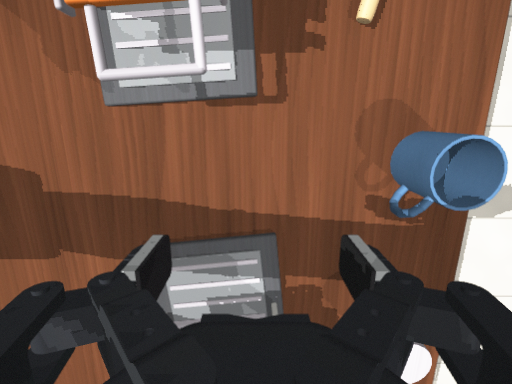

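The left image (scene) shows the blue tray with cups near (150,155) and its handle to the left, on the -y side. The orange one is near (295,170), on the +y side. The jar near (112,225) stands close to the blue stand. The wrist view shows part of the blue stand's base at (220,280). Next I measure the blue handle bar.

```bash
cat > m.py <<'E'
from h import *
import sys
for n in("scene","side"):
    d=cam(n); P,uv=allpts(d)
    hsv=cv2.cvtColor(d["pixels"],cv2.COLOR_RGB2HSV)[uv[:,1],uv[:,0]].astype(int)
    b=(hsv[:,0]>=95)&(hsv[:,0]<=130)&(hsv[:,1]>120)&(P[:,2]>95)&(P[:,2]<120)&(P[:,1]<-100)&(P[:,0]<720)
    T=P[b]; r=cv2.minAreaRect(T[:,:2].astype(np.float32)); print(n,"tray",r,np.median(T[:,2]))
    h=(hsv[:,1]<60)&(P[:,2]>88)&(P[:,2]<116)&(P[:,1]<T[:,1].min()-2)&(P[:,1]>T[:,1].min()-90)&(abs(P[:,0]-r[0][0])<90)
    H=P[h]; print("handle n",len(H),np.percentile(H,[2,50,98],axis=0).round(1).tolist())
    # far strip: iterate fit of line to the outermost 18 mm
    yaw=0.
    for _ in range(6):
        ax=np.array([np.cos(yaw),np.sin(yaw)]); nn=np.array([-ax[1],ax[0]])
        q=H[:,:2]@nn; s=H[:,:2]@ax; B=H[(q<np.percentile(q,3)+14)]; 
        sb=B[:,:2]@ax; B=B[abs(sb-(np.percentile(sb,2)+np.percentile(sb,98))/2)<38]
        vx,vy,x0,y0=cv2.fitLine(B[:,:2].astype(np.float32),cv2.DIST_HUBER,0,.01,.01).ravel(); yaw=np.arctan(vy/vx)
    sb=H[(q<np.percentile(q,3)+14)][:,:2]@ax
    mid=(np.percentile(sb,2)+np.percentile(sb,98))/2
    c=ax*mid+nn*np.median(B[:,:2]@nn); print("bar n",len(B),"yaw",yaw,"centre",c,"len",np.percentile(sb,98)-np.percentile(sb,2),"z",np.percentile(B[:,2],[5,50,95]))
    o=(P[:,2]>90)&(P[:,2]<260)&(np.hypot(P[:,0]-c[0],P[:,1]-c[1])<220)&((P[:,:2]-c)@nn<-15); 
    if o.sum(): print("obstacles",o.sum(),np.percentile(P[o],[2,50,98],axis=0).round().tolist())
E
python3 m.py
```

```text
scene tray ((599.3001098632812, -213.35458374023438), (120.89127349853516, 77.62349700927734), 5.417237758636475) 109.4691044503982
handle n 459 [[552.8, -333.0, 91.1], [623.4, -291.4, 104.2], [675.1, -249.7, 115.0]]
bar n 92 yaw 0.10915086 centre [ 610.29052129 -327.07143596] len 95.68329409771502 z [ 99.84439608 103.80211586 106.23124432]
obstacles 233 [[617.0, -543.0, 90.0], [651.0, -509.0, 97.0], [684.0, -483.0, 102.0]]
side tray ((599.7830810546875, -225.6541290283203), (128.72084045410156, 101.63544464111328), 4.468809127807617) 109.08125549652343
handle n 519 [[555.2, -337.0, 98.0], [596.1, -325.0, 103.5], [654.9, -283.7, 106.7]]
bar n 211 yaw 0.111784354 centre [ 608.42254273 -330.23054727] len 94.84163771299939 z [100.09042143 104.00588828 106.46899725]
obstacles 184 [[629.0, -518.0, 90.0], [671.0, -492.0, 99.0], [683.0, -483.0, 101.0]]
```

>>> jog_arm:
  steps:
    - [0,-0.082,-0.01,0,0,0,0]
    - [0,-0.082,-0.01,0,0,0,0]
    - [0,-0.082,-0.01,0,0,0,0]
    - [0,-0.082,-0.01,0,0,0,0]
    - [0,-0.082,-0.01,0,0,0,0]
    - [0,-0.082,-0.01,0,0,0,0]
    - [0,-0.082,-0.01,0,0,0,0]
    - [0,-0.082,-0.01,0,0,0,0]

```text
clock: 1.25
eef_pos: [609.7, -329.3, 404.6]
tool_rot: [-3.141, -0.0, 1.571]
force: [0.6, -0.7, 0.3]
width: 42.8
gripper_force: 0.0
```

>>> jog_arm:
  steps:
    - [0,0,0,0,0,0,0.0913]
    - [0,0,0,0,0,0,0.0913]
    - [0,0,0,0,0,0,0.0913]
    - [0,0,0,0,0,0,0.0913]
    - [0,0,0,0,0,0,0.0913]
    - [0,0,0,0,0,0,0.0913]
    - [0,0,0,0,0,0,0.0913]
    - [0,0,0,0,0,0,0.0913]
    - [0,0,0,0,0,0,0]
    - [0,0,0,0,0,0,0]

```text
clock: 2.5
eef_pos: [610.0, -327.8, 404.5]
tool_rot: [-3.141, 0.0, 0.113]
force: [0.7, 0.7, 0.1]
width: 42.5
gripper_force: 0.0
```

```bash
cat > wrist.py <<'E'
from h import *
import sys
s=read_state(); d=cam("wrist"); save(d,sys.argv[1]); print(s["clock"],s["eef_pos"].round(1),s["tool_rot"].round(3),s["width"],s["force"])
P,uv=allpts(d); hsv=cv2.cvtColor(d["pixels"],cv2.COLOR_RGB2HSV)[uv[:,1],uv[:,0]].astype(int)
m=(hsv[:,1]<60)&(P[:,2]>90)&(P[:,2]<112)&(abs(P[:,0]-609)<65)&(abs(P[:,1]+329)<25)
H=P[m]; print(len(H),np.percentile(H,[1,50,99],axis=0).round(1).tolist())
ax=np.array([np.cos(.11),np.sin(.11)]);nn=np.array([-ax[1],ax[0]])
B=H[abs((H[:,:2]-[609.3,-328.6])@ax)<35]
if len(B):
    q=(B[:,:2]-[609.3,-328.6])@nn; print("perp",np.percentile(q,[2,25,50,75,98]).round(1)); vx,vy,x,y=cv2.fitLine(B[q<np.percentile(q,2)+13][:,:2].astype(np.float32),cv2.DIST_HUBER,0,.01,.01).ravel(); print("yaw",np.arctan(vy/vx),x,y)
    s=(H[:,:2]-[609.3,-328.6])@ax; print("along",np.percentile(s,[1,99]))
E
python3 wrist.py w2.png
```

```text
2.5 [ 610.  -327.8  404.5] [-3.141  0.     0.113] 42.54697456748165 [0.74679609 0.73867783 0.11254245]
1361 [[557.0, -337.1, 99.0], [607.1, -326.3, 103.9], [655.2, -304.6, 105.8]]
perp [-4.5 -2.3 -0.1  2.7  4.7]
yaw 0.10558553 610.21497 -328.48706
along [-50.64739592  47.04811676]
```

View pics/w2.png

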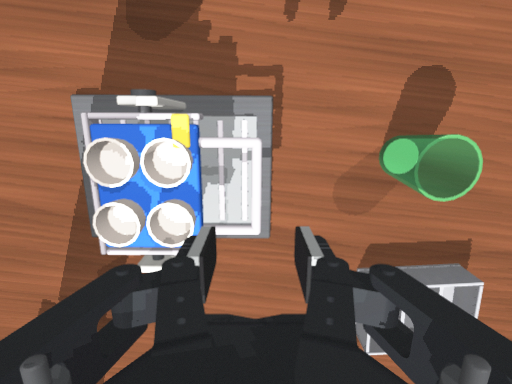

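The picture shows the blue handle bar at about (255,185) in the wrist view, running parallel to the pads and centred between them. The wrist depth confirms it to within 1 mm.

>>> jog_arm:
  steps:
    - [0,-0.004,0.0014,0.06,0,0,0]
    - [0,0,0,0.06,0,0,0]
    - [0,0,0,0.06,0,0,0]
    - [0,0,0,0.06,0,0,0]
    - [0,0,0,0.03,0,0,0]
    - [0,0,0,0.029,0,0,0]
    - [0,0,0,0,0,0,0]

```text
clock: 3.42
eef_pos: [607.9, -328.8, 254.5]
tool_rot: [-3.141, 0.001, 0.11]
force: [-0.9, 0.4, 0.6]
width: 42.4
gripper_force: 0.0
```

>>> jog_arm:
  steps:
    - [-0.4,0,0,0,0,0,0]
    - [-0.6,0,0,0,0,0,0]
    - [-1,0,0,0,0,0,0]
    - [-1,0,0,0,0,0,0]
    - [-1,0,0,0,0,0,0]
    - [-1,0,0,0,0,0,0]

```text
clock: 4.18
eef_pos: [608.4, -329.2, 256.2]
tool_rot: [3.141, -0.001, 0.11]
force: [-0.1, 0.2, 5.6]
width: 7.9
gripper_force: 58.7
```

>>> jog_arm:
  steps:
    - [-1,0,0.006,0,0,0,0]
    - [-1,0,0.006,0,0,0,0]
    - [-1,0,0.003,0,0,0,0]
    - [-1,0,0,0,0,0,0]
    - [-1,0,0,0,0,0,0]

```text
clock: 4.8
eef_pos: [609.2, -336.0, 256.1]
tool_rot: [-3.141, -0.001, 0.11]
force: [-1.9, 1.7, 6.8]
width: 7.8
gripper_force: 59.0
```

>>> jog_arm:
  steps:
    - [-1,0,0.003,0,0,0,0]
    - [-1,0,0.003,0,0,0,0]
    - [-1,0,0,0,0,0,0]
    - [-1,0,0,0,0,0,0]

```text
clock: 5.3
eef_pos: [609.5, -337.7, 256.1]
tool_rot: [-3.138, -0.0, 0.111]
force: [-1.9, 4.4, 9.1]
width: 7.7
gripper_force: 59.2
```

>>> jog_arm:
  steps:
    - [-1,0,0.005,0,0,0,0]
    - [-1,0,0,0,0,0,0]
    - [-1,0,0,0,0,0,0]

```text
clock: 5.68
eef_pos: [609.8, -338.4, 256.0]
tool_rot: [-3.134, 0.001, 0.112]
force: [-3.2, 8.7, 11.8]
width: 7.8
gripper_force: 59.6
```

```bash
python3 - <<'E'
from h import *
d=cam("side"); d2=cam("scene"); 
im=np.hstack([cv2.resize(x["pixels"][r0:r0+150,c0:c0+200],(400,300)) for x,r0,c0 in((d,200,220),(d2,120,90))]); cv2.imwrite("pics/t.png",im[:,:,::-1])
E
python3 m.py | grep -v obst
```

```text
scene tray ((600.7969360351562, -232.20681762695312), (121.70146942138672, 99.64566802978516), 6.0600481033325195) 109.34599278800242
handle n 293 [[560.7, -349.9, 93.0], [621.3, -323.9, 103.5], [658.3, -287.0, 113.8]]
bar n 106 yaw 0.3199513 centre [ 632.9176408 -336.3168431] len 56.07536908721988 z [ 97.12362234 104.0401785  112.82564671]
side tray ((600.6736450195312, -233.37811279296875), (128.45848083496094, 99.66065979003906), 5.561777591705322) 109.10369389051405
handle n 369 [[556.7, -354.4, 91.6], [575.5, -336.2, 103.6], [608.8, -293.2, 113.6]]
bar n 205 yaw -0.28682378 centre [ 585.82326769 -342.91576766] len 54.11134653532247 z [ 92.75054295 103.6219685  110.04534171]
```

View pics/t.png

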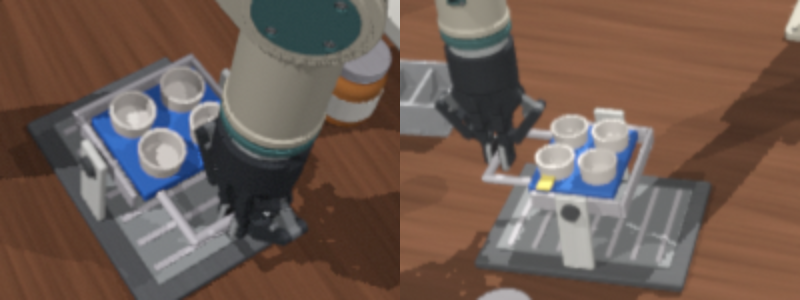

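The tray moved out 7.8 mm and is held by the latch: the yellow tab is closed and the side view shows the carrier still mouth up. Next I let it go back home and start the arc.

>>> jog_arm:
  steps:
    - [-1,0,-0.011,-0.002,0,0,0]
    - [-1,0,-0.011,-0.002,0,0,0]
    - [-1,0,0,0,0,0,0]
    - [-1,0,-0.0018,-0.0279,0,0,0]
    - [-1,0,-0.0055,-0.0275,0,0,0]
    - [-1,0,-0.009,-0.0265,0,0,0]
    - [-1,0,0,0,0,0,0]

```text
clock: 6.75
eef_pos: [607.5, -322.4, 300.1]
tool_rot: [3.142, -0.001, 0.11]
force: [1.6, 1.7, 0.6]
width: 7.3
gripper_force: 58.7
```

>>> jog_arm:
  steps:
    - [-1,0,-0.0124,-0.0251,0,0,0]
    - [-1,0,-0.0155,-0.0233,0,0,0]
    - [-1,0,-0.0185,-0.021,0,0,0]
    - [-1,0,0,0,0,0,0]

```text
clock: 7.25
eef_pos: [605.0, -298.7, 334.1]
tool_rot: [-3.141, -0.001, 0.111]
force: [3.1, 2.6, -0.7]
width: 7.7
gripper_force: 58.8
```

```bash
python3 - <<'E'
from h import *
d=cam("side"); d2=cam("scene"); 
im=np.hstack([cv2.resize(x["pixels"][r0:r0+150,c0:c0+200],(400,300)) for x,r0,c0 in((d,180,220),(d2,100,90))]); cv2.imwrite("pics/t2.png",im[:,:,::-1])
E
```

```text
(no output)
```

View pics/t2.png

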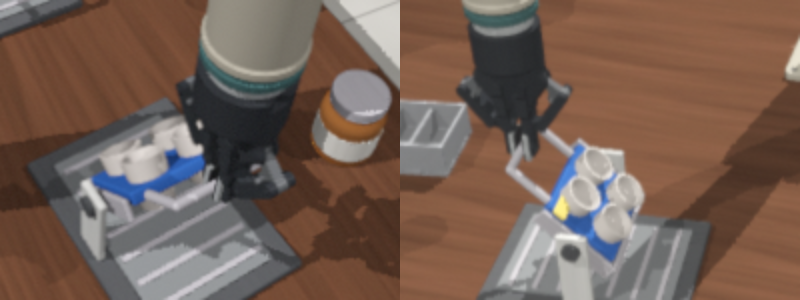

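The carrier is following: it is tilted about 45° with the bar held at the fingertips, around (185,195) on the left and (515,150) on the right. I continue over the top.

>>> jog_arm:
  steps:
    - [-1,0,-0.021,-0.0185,0,0,0]
    - [-1,0,-0.0233,-0.0155,0,0,0]
    - [-1,0,-0.0251,-0.0124,0,0,0]
    - [-1,0,-0.0265,-0.009,0,0,0]
    - [-1,0,-0.0275,-0.0055,0,0,0]
    - [-1,0,-0.0279,-0.0018,0,0,0]
    - [-1,0,0,0,0,0,0]

```text
clock: 8.22
eef_pos: [596.9, -227.1, 367.8]
tool_rot: [3.135, -0.005, 0.109]
force: [1.9, -0.9, 13.9]
width: 7.5
gripper_force: 59.2
```

>>> jog_arm:
  steps:
    - [-1,0,-0.0279,0.0018,0,0,0]
    - [-1,0,-0.0275,0.0055,0,0,0]
    - [-1,0,-0.0265,0.009,0,0,0]
    - [-1,0,-0.0251,0.0124,0,0,0]
    - [-1,0,-0.0233,0.0155,0,0,0]
    - [-1,0,-0.021,0.0185,0,0,0]
    - [-1,0,0,0,0,0,0]

```text
clock: 9.1
eef_pos: [588.9, -149.6, 332.7]
tool_rot: [3.14, -0.002, 0.11]
force: [5.6, -0.5, -2.5]
width: 7.5
gripper_force: 64.6
```

>>> jog_arm:
  steps:
    - [-1,0,-0.0185,0.021,0,0,0]
    - [-1,0,-0.0155,0.0233,0,0,0]
    - [-1,0,-0.0124,0.0251,0,0,0]
    - [-1,0,-0.009,0.0265,0,0,0]
    - [-1,0,-0.0055,0.0275,0,0,0]
    - [-1,0,0,0,0,0,0]

```text
clock: 9.85
eef_pos: [585.7, -118.6, 270.0]
tool_rot: [3.141, -0.001, 0.11]
force: [5.2, -0.8, 0.8]
width: 7.4
gripper_force: 67.3
```

>>> jog_arm:
  steps:
    - [-1,0,-0.0018,0.0279,0,0,0]
    - [-1,0,0,0.004,0,0,0]
    - [-1,0,0,0,0,0,0]
    - [-1,0,0,0,0,0,0]

```text
clock: 10.35
eef_pos: [585.5, -118.5, 256.2]
tool_rot: [3.141, -0.003, 0.109]
force: [3.9, -1.4, 11.3]
width: 7.8
gripper_force: 69.8
```

```bash
python3 - <<'E'
from h import *
d=cam("side"); d2=cam("scene"); 
im=np.hstack([cv2.resize(x["pixels"][r0:r0+150,c0:c0+200],(400,300)) for x,r0,c0 in((d,150,180),(d2,110,110))]); cv2.imwrite("pics/t3.png",im[:,:,::-1])
E
```

```text
(no output)
```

View pics/t3.png

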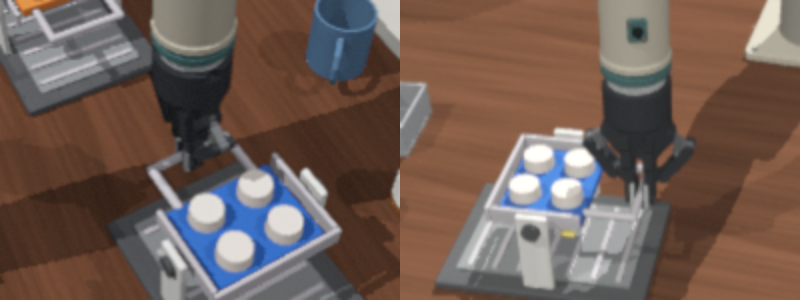

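The carrier is fully over: the cup bottoms face up in both views and the force shows it against the stop. I let go and retreat upward.

>>> jog_arm:
  steps:
    - [-0.6,0,0,0,0,0,0]
    - [-0.3,0,0,0,0,0,0]
    - [0,0,0,0,0,0,0]
    - [0,0,0,0,0,0,0]
    - [0,0,0,-0.02,0,0,0]
    - [0,0,0,-0.04,0,0,0]
    - [0,0,0,-0.08,0,0,0]
    - [0,0,0,-0.1,0,0,0]
    - [0,0,0,-0.1,0,0,0]
    - [0,0,0,0,0,0,0]

```text
clock: 11.7
eef_pos: [585.7, -119.0, 430.2]
tool_rot: [3.139, -0.009, 0.11]
force: [-0.1, -1.3, -0.6]
width: 42.8
gripper_force: 0.0
```

```bash
python3 - <<'E'
from h import *
print(read_state()["force"])
d=cam("wrist"); save(d,"w3.png"); P,uv=allpts(d)
hsv=cv2.cvtColor(d["pixels"],cv2.COLOR_RGB2HSV)[uv[:,1],uv[:,0]].astype(int)
for c in((585.5,-118.5),):
    ax=np.array([np.cos(.11),np.sin(.11)]);nn=np.array([-ax[1],ax[0]]); q=P[:,:2]-c
    m=(hsv[:,1]<60)&(abs(q@ax)<32)&(abs(q@nn)<20)&(P[:,2]>60)&(P[:,2]<150)
    print("bar",m.sum(),np.percentile((q@nn)[m],[2,50,98]),np.percentile(P[m,2],[5,50,95]))
d=cam("scene"); cv2.imwrite("pics/t4.png",d["pixels"][90:300,90:450,::-1])
E
```

```text
[-0.07366471 -1.31991771 -0.58381232]
bar 516 [-5.89389382 -1.46847646  2.92869806] [101.57129225 104.02844401 105.4806265 ]
```

View pics/t4.png

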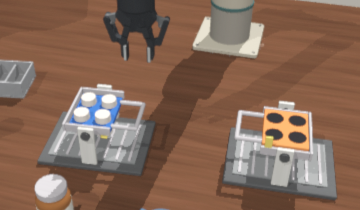

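The scene view shows the blue carrier upside down at (95,110), the orange one untouched at (288,125), and the gripper clear. The bar top is at 104 mm and the bar has moved 210 mm across, so the carrier is home.

```bash
python3 -c "
from cell import *
print(finish_job())"
```

```text
the job is handed in; nothing more can be done
None
```

I tugged the blue carrier 7.8 mm out against its latch, swung it over, and left it upside down and home in its cradle with the gripper clear. The orange carrier was not touched, and I handed the job in at about 12 s of the 42 s allowed; no verdict came back.

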